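# Shut and lock the biscuit bin

### The job

Shut the biscuit bin: swing its sloping lid down and press its front edge until the catch snaps and the lid is fully closed. Then lock it with the knob on the lid: pull the knob out, turn it clockwise as far as its stop, and push it back in until it is fully home. Do not knock the other things about, leave the lid shut throughout the locking, and let go of everything.

Things in the scene. Friction and masses are not known exactly. Their poses are not given: they have to be found in the camera images.
- bin: Biscuit bin fixed to the counter, clear walls and white plastic, 210 mm deep (its x) x 260 wide (its y); origin under its centre, x points from its low front to its back, z up. Its rim slopes at 30 degrees: 85 high in front, 206 at the back, where the lid hinges. The only thing with a hinged sloping lid.
- lid_hinge (a point): Middle of the lid's hinge line, at the lid's underside. The axes turn with the lid: y along the hinge line, x from the lid's front edge to the hinge, z square to the lid and outward. With the lid shut, z leans 30 degrees from vertical towards the bin's front (and the knob's axis with it).
- lid_press (a point): Point on the lid's outer face where to press: 215 mm from the hinge, 32 from the front edge, mid-width; same axes as lid_hinge. The white lid is 8 thick, 272 wide and reaches 247 from the hinge.
- lid (a joint): Lid angle in rad: 0 shut, grows as it opens. A stiff hinge: the lid stays where it is left (about 2 to 5 N at the front edge moves it). A spring catch in the middle of the front begins at about 0.06 rad, takes about 6 to 14 N at lid_press to snap shut, and lets go again if the knob is pulled with over about 25 N.
- knob_grip (a point): On the knob's axis (z, outward, square to the lid), 34 mm above the lid's underside when the knob is in; moves and turns with it; x runs along the grip bar. Grey knob on the lid's middle line, 150 from the hinge: disc 42 across, its top 15 below this point; on it a bar 42 long, 12 thick, 26 tall (15 below to 11 above this point). At the start the bar runs from front to hinge.
- knob_pull (a joint): How far the knob is pulled out along its axis, m: 0 fully home, 0.012 its end stop. Friction of about 3 N holds it where it is left. A hidden pin keeps the knob from turning until it is out by 0.008; away from its two slots the pin rests on a plate and the knob cannot be pushed below about 0.007.
- knob_turn (a joint): Knob angle in rad, 0 near the start slot, grows clockwise seen from outside. Pulled out, it turns freely (0.03 N m) to a hard stop whose angle differs each time, 1.0 to 1.43 (57 to 82 degrees): it must be felt. The second slot lies just before it: the pin enters from the stop back to 0.12 rad before it, best 0.06 before. More than 0.5 N m at the stop serves nothing.
- clamshell: Bystander: clear box of biscuits, 150 x 120 x 60 mm, beside the bin; origin under its centre.
- jam_jar: Bystander: glass jar, 68 mm across, 90 high, beside the bin; origin under its centre.
- shortbread: Bystander: one biscuit, 60 x 30 x 14 mm, before the bin's front; origin under its centre.
- bowl: Bystander: steel bowl, 120 mm across, 50 high; origin under its centre.
- cup: Bystander: paper cup, 76 mm across, 90 high; origin under its centre.
- spatula: Bystander: spatula lying flat, handle to its -x; origin under its middle.
- small_tub: Bystander: round tub with lid, 106 mm across, 48 high; origin under its centre.

How it is judged (in metres and radians):
On the way, in this order (a step that is already met when the one before it is completed fails the run):
1. the lid is snapped shut (value of joint lid below 0.02 rad), for 0.2 s.
2. the knob is pulled out with the lid shut (value of joint knob_pull above 0.007 m and value of joint lid below 0.03 rad), for 0.1 s.
3. the knob is turned clockwise with the lid shut (value of joint knob_turn above 0.8 rad and value of joint lid below 0.03 rad), for 0.1 s.
At the end, for the whole second after the job is handed in: The lid is shut (within 0.02 rad), the knob is turned clockwise into its second slot (more than 0.8 rad) and pushed home (within 2 mm) (value of joint lid below 0.02 rad and value of joint knob_pull below 0.002 m and value of joint knob_turn above 0.8 rad); the robot touches nothing.
It fails at once if the lid is open while the knob is pulled out or turned (value of joint lid above 0.06 rad and (value of joint knob_pull above 0.005 m or value of joint knob_turn above 0.3 rad)).
It fails at once if one of the other things is knocked about (moved more than 30 mm) (distance of any of clamshell, jam_jar, shortbread, bowl, cup, spatula, small_tub from where it was at the start of the episode above 0.03 m).
It also fails if it takes over 64 s, if anything falls off the work surface, if the arm or the gripper's body presses on something with over 40 N, if the wrist force passes 120 N, or if a joint passes its speed limit or range.

### The arm

A 6-joint arm with a two-finger parallel gripper is mounted at the origin on the work surface. World frame = base frame: x ahead of the robot, y to its left, z up, the work surface at z = 0. Lengths are in m, angles in degrees, forces in N, time in s.
With the tool pointing down it reaches from about 0.35 to 0.875 m from the base axis. Payload 4.2 kg.
Tool frame: the origin (TCP) lies at the very end of the fingers, on their centre line; the grasp point (between the pads) lies 19 mm behind it; z points along the fingers, x is the direction in which the jaws open and shut, and the axes are right-handed (so a half turn about z gives the same grasp; the last joint's range is limited). The gripper opens to 87 mm and grips with 3 to 60 N. Pads are 19 mm wide; open, the fingers measure 117 mm over their backs; the gripper's body (75 mm by 190 mm) begins 51 mm behind the grasp point.
Start: joints at [-60.585, 22.042, 0.453, 0, -68.411, -14.817], TCP at [0.158, -0.605, 0.223] pointing down, gripper open.
Joint ranges: [-179.83, 179.83], [-69.29, 118.12], [-61.27, 80.66], [-181.25, 117.63], [-171.15, -9.14], [-177.46, 177.46]. Speed limits (degrees/s): [159.86, 159.86, 180, 180, 180, 180].

### API

Orientations are given as a 3x3 rotation matrix whose columns are the frame's x, y, z axes.
In Python, from station import r gives the robot as it stands.
- The arm moves only by the tool move_arm, never from a script. Its argument "series" is a list that holds one entry, the list of rows, each a list of 7 numbers: the shift along the tool's x, y, z in cm, then the turn, a rotation vector about the tool's x, y, z in degrees, then the opening, from -1 (shut) to 1 (fully open). In form: [[[dx, dy, dz, wx, wy, wz, fingers], ...]]. A call has 1 to 12 rows; each row shifts and turns the commanded pose from where the row before left it, along the tool's axes as they then stand; what a row does not reach is not made up. A row lasts 1/8 s, in which the tool goes at most 62.5 mm and 10.7 degrees, less where a joint would pass 70% of its speed; a pose out of reach is approached as far as the arm can. A call is refused whole if a number of a shift passes 6.25 or a number of a turn 10.7, either way. A call with a gripper value outside its range is refused whole. The fingers move at their own pace and stop on an object; the grip force is fixed at half the most. Time passes only in rows, so rows that do not move let the fingers close. It gives the time, the measured TCP pose, the force and the opening at its end, in the units of the state.
- r.sense(): the state, without advancing time (a new reading comes with each control period).
- r.capture(name): name is "scene" or "top" or "wrist"; returns a dict with "color" (420x560x3 uint8, blue, green, red), "fx", "fy", "cx", "cy" (pixels), "rvec" (rotation vector, rad) and "tvec" (3), from world to camera coordinates, as OpenCV has them; the wrist camera has in their place "tool_from_camera" (4x4, takes a point from camera to tool coordinates, whose origin is the TCP and whose axes are the tool frame's). Camera axes: x right, y down, z forward; pixel columns grow to the right and rows downward; lengths in m; the calibration is good to about 2 mm. A picture is of the moment at which its call begins: read the wrist's pose just before it. There is no depth.
- r.finish_job(): hands the job in, once; it reports no verdict.
The state is a dict: "time_s": time; "joints": joint angles; "joint_velocities": joint speeds; "effort": joint torques, N m; "tcp_pos": TCP position; "ee_rot": TCP orientation; "wrist_force": force on the tool from outside, world axes, zero at the start; "moment": the same for the moment, N m; "gripper_width": opening from 0.0 (shut) to 1.0 (fully open).
Only numpy, scipy, OpenCV 4.12 (cv2) and the standard library are available. Lean on these libraries where they do the work, as an engineer would, in place of code of your own. Each camera call takes 0.05 s, during which the arm holds its last target.

## Working session

There is one attempt and no reset: what is moved stays moved. The work goes in short steps, Python scripts to look and compute and a tool call to move; the robot and the scene stay as the last step left them, time stands still between calls to the robot, and variables do not carry over. Pictures are saved under pics/ and viewed, and the job is handed in when it is done.

Besides the shell and the picture viewer there is one more tool, called by a JSON object that holds its "op" and its "data". move_arm: Moves the arm, as the interface text tells. Its arguments: {"type":"object","properties":{"series":{"type":"array","items":{"type":"array","items":{"type":"array","items":{"type":"number"}}}}},"required":["series"]}

```bash
ls; mkdir -p pics; python3 - <<'E'
from station import r
import cv2
s=r.sense(); print(s)
for n in ("scene","top","wrist"):
    c=r.capture(n); cv2.imwrite(f"pics/{n}0.png",c["color"]); print({k:v for k,v in c.items() if k!="color"})
E
```

```text
pics
{'time_s': 0.0, 'joints': array([-6.05843970e+01,  2.20913431e+01,  3.78831707e-01, -2.64962592e-02,
       -6.84113681e+01, -1.48195901e+01]), 'joint_velocities': array([ 0.02952178, -0.0191172 ,  0.01242843,  0.05401757, -0.00076076,
        0.08431084]), 'effort': array([ 6.57343990e-04, -3.90660954e+01,  1.87407303e+01,  4.21991542e+00,
        1.11182863e-02, -1.78996825e-04]), 'tcp_pos': array([ 0.15738567, -0.60423327,  0.22145346]), 'ee_rot': array([[-2.51836147e-01,  9.67769643e-01, -6.87309292e-04],
       [ 9.67767387e-01,  2.51837047e-01,  2.09452587e-03],
       [ 2.20010850e-03, -1.37678193e-04, -9.99997570e-01]]), 'wrist_force': array([0.55307626, 0.55900061, 0.20082023]), 'moment': array([ 0.04081529,  0.01169323, -0.03667846]), 'gripper_width': 0.9982493664229367}
{'fx': 407.2959808837305, 'fy': 407.2959808837305, 'cx': 282.3276037605974, 'cy': 212.08068777865952, 'rvec': array([ 0.16019012,  2.92473616, -1.04232595]), 'tvec': array([0.51506134, 0.08038413, 1.21809572])}
{'fx': 490.0731923681933, 'fy': 490.0731923681933, 'cx': 275.4597183333817, 'cy': 215.33256103193094, 'rvec': array([ 2.17519505, -2.21955897,  0.02680102]), 'tvec': array([-0.01934306,  0.51049005,  1.53795017])}
{'fx': 314.5090695684037, 'fy': 314.5090695684037, 'cx': 277.2153877311506, 'cy': 205.9842085387596, 'tool_from_camera': array([[ 9.99999924e-01, -3.34109320e-04, -1.98447512e-04,
         1.22123833e-04],
       [ 3.76687649e-04,  9.58894337e-01,  2.83763119e-01,
        -7.70781632e-02],
       [ 9.54822930e-05, -2.83763173e-01,  9.58894391e-01,
        -1.62503533e-01],
       [ 0.00000000e+00,  0.00000000e+00,  0.00000000e+00,
         1.00000000e+00]])}
```

View pics/scene0.png

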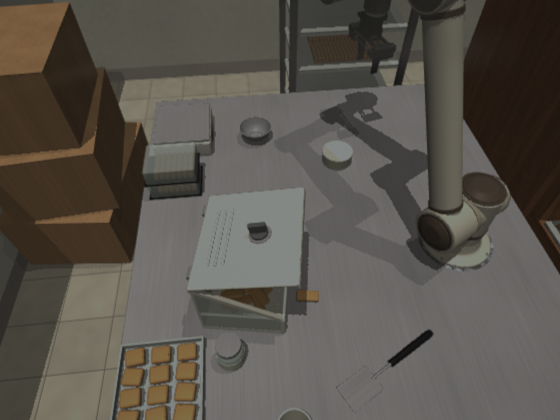

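View pics/top0.png

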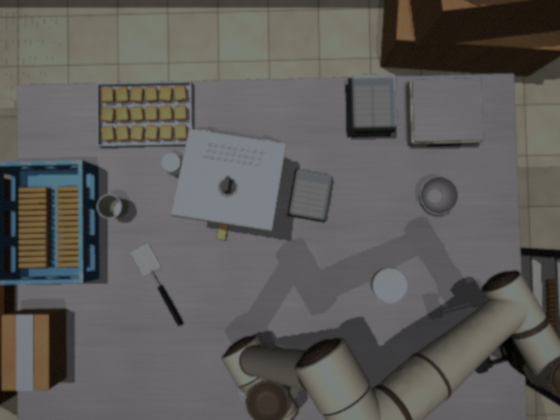

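View pics/wrist0.png

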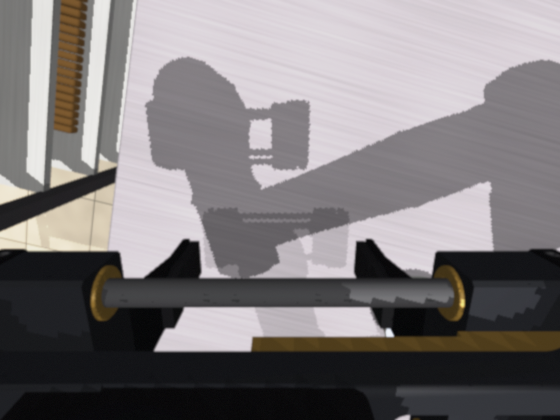

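The bin is centre-left in both views, with its low front towards the robot. I'll zoom in to read the corners.

```bash
python3 - <<'E'
import cv2
a=cv2.imread('pics/scene0.png')[170:370,170:330]; cv2.imwrite('pics/s0z.png',cv2.resize(a,None,fx=3.9,fy=3,interpolation=3)[:600] if 0 else cv2.resize(a,None,fx=3,fy=3,interpolation=2))
a=cv2.imread('pics/top0.png')[110:250,150:340]; cv2.imwrite('pics/t0z.png',cv2.convertScaleAbs(cv2.resize(a,None,fx=4,fy=4,interpolation=2),alpha=1.3))
E
```

```text
(no output)
```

View pics/s0z.png

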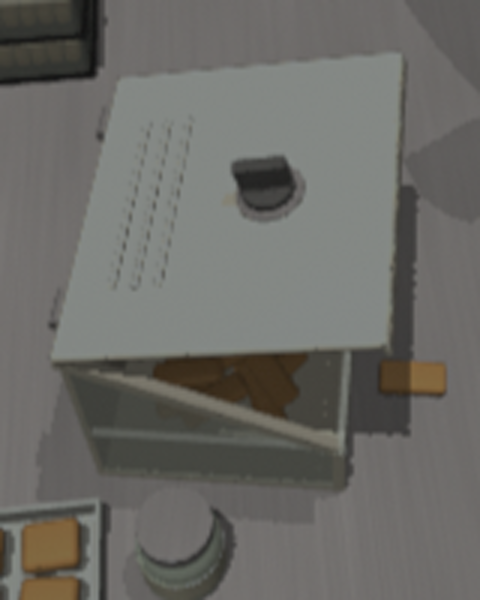

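View pics/t0z.png

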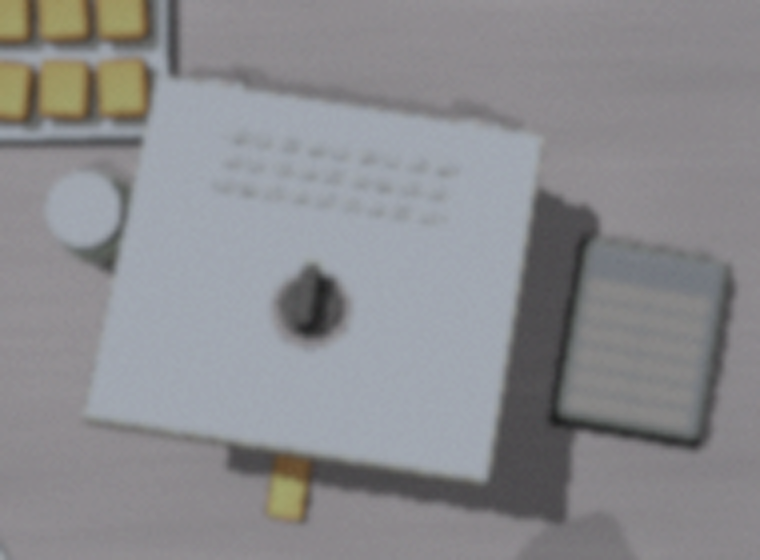

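```bash
cat > h.py <<'E'
import numpy as np, cv2
from scipy.spatial.transform import Rotation as R
from scipy.optimize import least_squares
def Rz(a): return R.from_euler('z',a).as_matrix()
def Ry(a): return R.from_euler('y',a).as_matrix()
def lid(p):  # x,y,yaw,angle -> hinge pos, R
    o=np.array([p[0],p[1],0]); Rb=Rz(p[2])
    h=o+Rb@np.array([.105,0,.206])
    return h, Rb@Ry(-np.pi/6+p[3])   # x from front to hinge
def proj(c,P): return cv2.projectPoints(np.atleast_2d(P).astype(float),c['rvec'],c['tvec'],np.array([[c['fx'],0,c['cx']],[0,c['fy'],c['cy']],[0,0,1.]]),None)[0][:,0]
E
python3 - <<'E'
from h import *
from station import r
cs,ct=r.capture('scene'),r.capture('top')
S=np.array([[209.3,196.7],[304.3,188.3],[299.3,286],[189,289]])
T=np.array([[285.2,144.5],[272.2,230.5],[171.5,214],[190,129.2]])
def pts(p):
    h,Q=lid(p); 
    return np.array([h+Q@v for v in [(p[4],-.136,.008),(-.247,-.136,.008),(-.247,.136,.008),(p[4],.136,.008)]])
f=lambda p:np.r_[(proj(cs,pts(p))-S).ravel(),(proj(ct,pts(p))-T).ravel()]
for a0 in(.3,):
    s=least_squares(f,[.7,.1,0.,a0,0]); print(s.x,s.cost); print(f(s.x).reshape(-1,2).round(1))
p=s.x
h,Q=lid(p);print(h); print(Q)
for nm,v in dict(grip=(-.15,0,.034),press=(-.215,0,.008)).items(): print(nm,h+Q@v,proj(cs,h+Q@v),proj(ct,h+Q@v))
h,Q=lid(np.r_[p[:3],0])
for nm,v in dict(grip=(-.15,0,.034),press=(-.215,0,.008)).items(): print(nm,h+Q@v)
Rb=Rz(p[2]);o=np.array([p[0],p[1],0])
for v in [(-.105,.13,0),(.105,.13,0),(-.105,.13,.085)]: print(proj(cs,o+Rb@v))
E
```

```text
[ 0.62003724  0.0873531  -0.17303467  0.69103213 -0.00443595] 5.462398037322425
[[ 0.8 -2. ]
 [-0.6 -0.1]
 [ 0.2  0.1]
 [-1.3  0.1]
 [ 0.6 -0.1]
 [ 0.  -0.2]
 [-0.3  0.8]
 [-1.7  0.5]]
[0.72346925 0.06927498 0.206     ]
[[ 0.9712914   0.17217249  0.1641635 ]
 [-0.16976479  0.98506682 -0.02869292]
 [-0.16665214  0.          0.98601575]]
grip [0.5833571  0.09376414 0.26452236] [[257.51250681 227.86253202]] [[227.08129492 185.08990648]]
press [0.51595491 0.10554487 0.24971834] [[287.8413093  233.28343933]] [[223.7022403  210.89495526]]
grip [0.57875918 0.09456778 0.16044486]
press [0.53611401 0.10202141 0.1054282 ]
[[284.05535025 332.5698633 ]]
[[202.39574613 327.58766387]]
[[284.03241562 318.18769437]]
```

The fit is sound: RMS is about 1 px, and the predicted base corners and knob land on the image. It gives the bin at (0.620, 0.087), yaw −9.9° and lid angle about 0.69 rad. Next I'll rise and turn the wrist, keeping the tool x at −lid y so that joint 6 has room for the clockwise turn.

{"op": "move_arm", "data": {"series": [[[0, 0, -2, 0, 0, -9, -1], [0, 0, -2, 0, 0, -9, -1], [0, 0, -2, 0, 0, -9, -1], [0, 0, -2, 0, 0, -9, -1], [0, 0, -2, 0, 0, -9, -1], [0, 0, -2, 0, 0, -9, -1], [0, 0, -2, 0, 0, -9, -1], [0, 0, -2, 0, 0, -9, -1]]]}}

```text
time_s: 1.25
tcp_pos: [0.1575, -0.6046, 0.383]
ee_rot: [[-0.999, 0.054, -0.0], [0.054, 0.999, 0.0], [0.0, 0.0, -1.0]]
wrist_force: [0.3, -0.0, -0.6]
gripper_width: 0.17
```

```bash
cat >> h.py <<'E'
P0=[0.62004,0.08735,-0.17303]
def tgt(a,v,tilt=None):
    """pose: TCP at lid-frame point v for lid angle a; orientation for lid angle tilt"""
    h,Q=lid(P0+[a]); _,Q2=lid(P0+[a if tilt is None else tilt])
    return h+Q@np.array(v), np.c_[-Q2[:,1],-Q2[:,0],-Q2[:,2]]
def rel(s,pos,rot,n=1):
    M=s['ee_rot']; w=R.from_matrix(M.T@rot).as_rotvec(degrees=True)
    d=M.T@(pos-s['tcp_pos'])*100
    T=np.eye(4);T[:3,:3]=M.T@rot;T[:3,3]=d
    from scipy.linalg import logm,expm
    D=expm(np.real(logm(T))/n)
    print('total d(cm)',d.round(2),'w',w.round(2),'| screw/%d'%n,D[:3,3].round(2),R.from_matrix(D[:3,:3]).as_rotvec(degrees=True).round(2))
def st():
    from station import r
    s=r.sense(); print(s['time_s'],'q',s['joints'].round(1),'p',s['tcp_pos'].round(4),'F',s['wrist_force'].round(1),'M',s['moment'].round(2),'g',round(s['gripper_width'],3)); return s
E
python3 - <<'E'
from h import *
s=st(); 
p,_=tgt(.69,(-.215,0,.05)); _,Ro=tgt(.69,(0,0,0),np.pi/6)
print(p,Ro.round(2)); rel(s,p+[0,0,.09],Ro,12)
E
```

```text
1.25 q [-60.6  18.8  18.1  -0.  -89.2  57.5] p [ 0.1575 -0.6046  0.383 ] F [ 0.3 -0.  -0.6] M [-0.04  0.06  0.  ] g 0.17
[0.52276601 0.10435133 0.29092075] [[-0.17 -0.99 -0.  ]
 [-0.99  0.17 -0.  ]
 [-0.   -0.   -1.  ]]
total d(cm) [-32.63  72.77   0.24] w [ 2.000e-02  1.000e-02 -8.319e+01] | screw/12 [-6.43  3.38  0.02] [ 0.    0.   -6.93]
```

```bash
python3 - <<'E'
from h import *
s=st(); 
p,_=tgt(.69,(-.215,0,.05)); _,Ro=tgt(.69,(0,0,0),np.pi/6)
rel(s,p+[0,0,.09],Ro,16)
E
```

```text
1.25 q [-60.6  18.8  18.1  -0.  -89.2  57.5] p [ 0.1575 -0.6046  0.383 ] F [ 0.3 -0.  -0.6] M [-0.04  0.06  0.  ] g 0.17
total d(cm) [-32.63  72.77   0.24] w [ 2.000e-02  1.000e-02 -8.319e+01] | screw/16 [-4.86  2.46  0.01] [ 0.   0.  -5.2]
```

{"op": "move_arm", "data": {"series": [[[-4.86, 2.46, 0, 0, 0, -5.2, -1], [-4.86, 2.46, 0, 0, 0, -5.2, -1], [-4.86, 2.46, 0, 0, 0, -5.2, -1], [-4.86, 2.46, 0, 0, 0, -5.2, -1], [-4.86, 2.46, 0, 0, 0, -5.2, -1], [-4.86, 2.46, 0, 0, 0, -5.2, -1], [-4.86, 2.46, 0, 0, 0, -5.2, -1], [-4.86, 2.46, 0, 0, 0, -5.2, -1]]]}}

```text
time_s: 2.25
tcp_pos: [0.4771, -0.3198, 0.3822]
ee_rot: [[-0.784, -0.621, -0.0], [-0.621, 0.784, 0.0], [0.0, 0.001, -1.0]]
wrist_force: [1.0, 1.0, 0.2]
gripper_width: 0.004
```

{"op": "move_arm", "data": {"series": [[[-4.86, 2.46, 0, 0, 0, -5.2, -1], [-4.86, 2.46, 0, 0, 0, -5.2, -1], [-4.86, 2.46, 0, 0, 0, -5.2, -1], [-4.86, 2.46, 0, 0, 0, -5.2, -1], [-4.86, 2.46, 0, 0, 0, -5.2, -1], [-4.86, 2.46, 0, 0, 0, -5.2, -1], [-4.86, 2.46, 0, 0, 0, -5.2, -1], [-4.86, 2.46, 0, 0, 0, -5.2, -1]]]}}

```text
time_s: 3.25
tcp_pos: [0.5259, 0.1038, 0.3823]
ee_rot: [[-0.174, -0.985, -0.0], [-0.985, 0.174, -0.0], [0.0, 0.0, -1.0]]
wrist_force: [1.2, 1.1, 0.3]
gripper_width: 0.003
```

```bash
python3 - <<'E'
from h import *
from station import r
s=st(); 
p,_=tgt(.69,(-.215,0,.02)); _,Ro=tgt(.69,(0,0,0),np.pi/6)
rel(s,p,Ro,4)
c=r.capture('scene'); cv2.imwrite('pics/s1.png',cv2.resize(c['color'][100:350,120:480],None,fx=2,fy=2))
E
```

```text
3.25 q [ 28.5   9.3   5.3  -0.  -86.   51.5] p [0.5259 0.1038 0.3823] F [1.2 1.1 0.3] M [-0.01  0.04  0.02] g 0.003
total d(cm) [ 0.    0.81 12.09] w [ 0.02 -0.01 -0.11] | screw/4 [0.   0.2  3.02] [ 0.   -0.   -0.03]
```

View pics/s1.png

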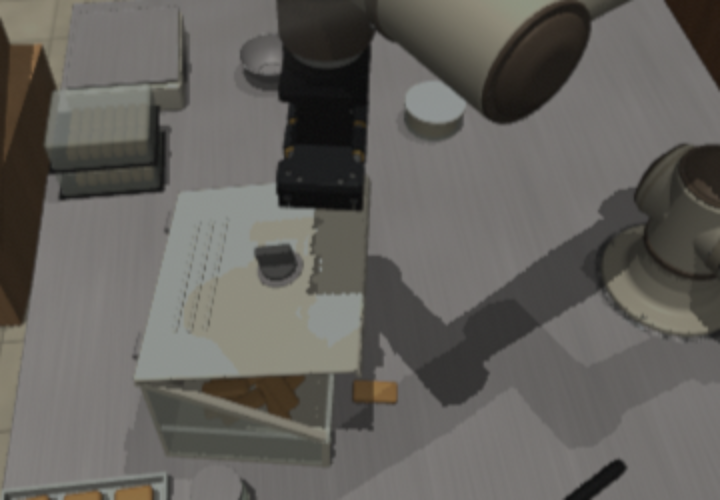

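The view shows the gripper poised above the lid's front half, clear of the knob. Now I'll work out the pressing arc.

```bash
python3 - <<'E'
from h import *
s=st(); s=dict(s)
n=14
def go(a,z,tl,n):
    global s
    p,Ro=tgt(a,(-.215,0,z),tl); rel(s,p,Ro,n); s['tcp_pos']=p; s['ee_rot']=Ro
go(.69,.02,np.pi/6,4)
go(.60,.008,.45,2)
go(.45,.008,.34,3)
go(.30,.008,.22,3)
go(.15,.008,.1,3)
go(.08,.008,.0,2)
go(0,.008,.0,6)
E
```

```text
3.3 q [ 28.9   9.3   5.3  -0.1 -86.   51.5] p [0.525  0.1086 0.382 ] F [-0.   1.8 -1.5] M [ 0.09  0.18 -0.03] g 0.006
total d(cm) [ 0.48  0.64 12.07] w [0.05 0.14 0.31] | screw/4 [0.12 0.16 3.02] [0.01 0.03 0.08]
total d(cm) [-0.    0.5   3.09] w [ 4.22 -0.    0.  ] | screw/2 [-0.    0.28  1.54] [ 2.11 -0.    0.  ]
total d(cm) [-0.    0.36  3.2 ] w [ 6.3  0.  -0. ] | screw/3 [-0.    0.16  1.06] [2.1 0.  0. ]
total d(cm) [0.   0.23 3.22] w [ 6.88  0.   -0.  ] | screw/3 [0.   0.12 1.07] [ 2.29  0.   -0.  ]
total d(cm) [-0.    0.14  3.22] w [ 6.88  0.   -0.  ] | screw/3 [-0.    0.09  1.07] [ 2.29  0.   -0.  ]
total d(cm) [0.   0.08 1.5 ] w [ 5.73  0.   -0.  ] | screw/2 [0.   0.06 0.75] [ 2.86  0.   -0.  ]
total d(cm) [0.   0.13 1.72] w [0. 0. 0.] | screw/6 [0.   0.02 0.29] [ 0.  0. -0.]
```

{"op": "move_arm", "data": {"series": [[[0.1, 0.2, 3, 0, 0, 0, -1], [0, 0.2, 3, 0, 0, 0, -1], [0, 0.2, 3, 0, 0, 0, -1], [0, 0.2, 3, 0, 0, 0, -1], [0, 0.25, 1, 1.5, 0, 0, -1], [0, 0.25, 1, 1.5, 0, 0, -1]]]}}

```text
time_s: 4.05
tcp_pos: [0.5136, 0.103, 0.242]
ee_rot: [[-0.177, -0.983, 0.052], [-0.984, 0.177, -0.01], [0.001, -0.053, -0.999]]
wrist_force: [0.1, -0.1, 1.0]
gripper_width: 0.007
```

```bash
python3 - <<'E'
from h import *
s=st(); h,Q=lid(P0+[.6]); print('lid coords',(Q.T@(s['tcp_pos']-h)).round(4))
h,Q=lid(P0+[0.]); d=Q.T@(s['tcp_pos']-h); print(np.hypot(d[0],d[2]),'ang at contact',np.arctan2(d[2],-d[0])-np.arctan2(.008,.215))
E
```

```text
4.05 q [ 30.3   9.9 -14.6   2.2 -63.3  48.5] p [0.5136 0.103  0.242 ] F [ 0.1 -0.1  1. ] M [-0.11  0.19  0.06] g 0.007
lid coords [-0.2147 -0.0029  0.0197]
0.2156131997437708 ang at contact 0.6541631299125448
```

{"op": "move_arm", "data": {"series": [[[0, 0.25, 1.3, 2.1, 0, 0, -1], [0, 0.2, 1.1, 2.1, 0, 0, -1], [0, 0.16, 1.1, 2.1, 0, 0, -1], [0, 0.14, 1.1, 2.1, 0, 0, -1], [0, 0.12, 1.1, 2.3, 0, 0, -1], [0, 0.12, 1.1, 2.3, 0, 0, -1]]]}}

```text
time_s: 4.8
tcp_pos: [0.5136, 0.1035, 0.1741]
ee_rot: [[-0.177, -0.946, 0.273], [-0.984, 0.17, -0.048], [-0.001, -0.277, -0.961]]
wrist_force: [-0.4, -0.5, 0.6]
gripper_width: 0.004
```

```bash
cat >> h.py <<'E'
def la(s):
    h,Q=lid(P0+[0.]); d=Q.T@(s['tcp_pos']-h); print('r',np.hypot(d[0],d[2]).round(4),'lat',d[1].round(4),'ang at contact',round(np.arctan2(d[2],-d[0])-np.arctan2(.008,.215),3),'F lid',(Q.T@s['wrist_force']).round(1))
E
python3 - <<'E'
from h import *
from station import r
s=st(); la(s)
c=r.capture('scene'); cv2.imwrite('pics/s2.png',cv2.resize(c['color'][100:350,120:480],None,fx=2,fy=2))
E
```

```text
4.8 q [ 35.2   7.8 -35.6  19.3 -36.6  30.1] p [0.5136 0.1035 0.1741] F [-0.4 -0.5  0.6] M [-0.21  0.53 -0.04] g 0.004
r 0.215 lat -0.0024 ang at contact 0.338 F lid [ 0.  -0.5  0.7]
```

View pics/s2.png

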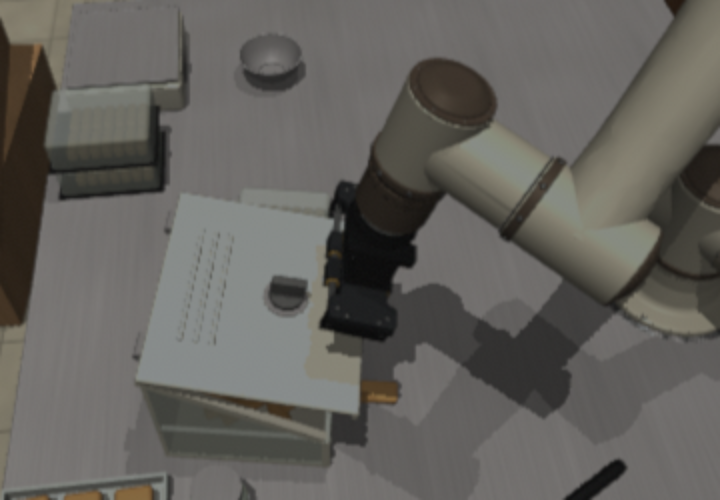

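The lid follows the fingertips, and its angle is now about 0.34. I'll continue.

{"op": "move_arm", "data": {"series": [[[0.0, 0.1, 1.1, 1.5, 0, 0, -1], [0, 0.1, 1.1, 1.5, 0, 0, -1], [0, 0.1, 1.1, 1.5, 0, 0, -1], [0, 0.08, 0.8, 1.5, 0, 0, -1], [0, 0.06, 0.6, 1.5, 0, 0, -1], [0, 0.0, 0, 0, 0, 0, -1]]]}}

```text
time_s: 5.6
tcp_pos: [0.5237, 0.0997, 0.1277]
ee_rot: [[-0.178, -0.903, 0.391], [-0.984, 0.163, -0.073], [0.002, -0.398, -0.917]]
wrist_force: [-0.2, -0.3, 0.6]
gripper_width: 0.009
```

```bash
python3 - <<'E'
from h import *
s=st(); la(s); p,Ro=tgt(0,(-.215,0,.008),0); rel(s,p,Ro,8);p,Ro=tgt(0,(-.215,0,.008),.1); rel(s,p,Ro,8)
E
```

```text
5.6 q [ 28.6   9.7 -52.2  57.4 -17.3  -2.7] p [0.5237 0.0997 0.1277] F [-0.2 -0.3  0.6] M [ 0.04  1.   -0.03] g 0.009
r 0.2167 lat -0.0044 ang at contact 0.117 F lid [ 0.2 -0.3  0.6]
total d(cm) [-0.45 -0.2   2.51] w [ 6.56 -0.27 -0.26] | screw/8 [-0.06 -0.01  0.32] [ 0.82 -0.03 -0.03]
total d(cm) [-0.45 -0.2   2.51] w [ 0.83 -0.26 -0.28] | screw/8 [-0.06 -0.02  0.31] [ 0.1  -0.03 -0.03]
```

```bash
cat > ik.py <<'E'
import numpy as np
from scipy.optimize import least_squares
from scipy.spatial.transform import Rotation as R
D=[([-60.585,22.042,.453],[.158,-.605,.223],[0,0,-1]),
([-60.6,18.8,18.1],[.1575,-.6046,.383],[0,0,-1]),
([30.3,9.9,-14.6],[.5136,.103,.242],[.052,-.01,-.999]),
([35.2,7.8,-35.6],[.5136,.1035,.1741],[.273,-.048,-.961]),
([28.6,9.7,-52.2],[.5237,.0997,.1277],[.391,-.073,-.917])]
def wc(q,k):
    q=np.radians(q); d,h,L1,L2,e,Lt,a=k
    f=q[2]-q[1]
    x=a+L1*np.sin(q[1])+L2*np.cos(f)-e*np.sin(f); z=h+L1*np.cos(q[1])+L2*np.sin(f)+e*np.cos(f)
    return np.array([x*np.cos(q[0])+d*np.sin(q[0]), x*np.sin(q[0])-d*np.cos(q[0]), z])
def f(k): return np.r_[np.concatenate([wc(q,k)+k[5]*np.array(z)-t for q,t,z in D])*1000,(k[6])*100,k[4]*10]
s=least_squares(f,[.158,.3,.4,.4,0,.25,0]); K=s.x
if __name__=='__main__':
    print(K.round(4)); print(s.fun.round(1))
def ik(p,Ro,q0):
    t=np.array(p)-K[5]*Ro[:,2]
    r=least_squares(lambda q:(wc(q,K)-t)*1000,q0[:3])
    q=r.x; e=np.radians
    # forearm frame direction
    f=e(q[2]-q[1]); fd=np.array([np.cos(f)*np.cos(e(q[0])),np.cos(f)*np.sin(e(q[0])),np.sin(f)])
    ang=np.degrees(np.arccos(fd@Ro[:,2]))
    return q.round(1),'j5',-ang.round(1),'res',np.abs(r.fun).max().round(2)
E
python3 ik.py; python3 - <<'E'
from ik import *; from h import *
q0=[30,10,-45]
for nm,a,v in [('pressed',0,(-.215,0,.008)),('knob tcp 10 above bar top',0,(-.15,0,.055)),('grip tcp',0,(-.15,0,.030)),('pulled',0,(-.15,0,.042)),('approach',0,(-.15,0,.1))]:
  for t in (0,.1,.2,.35):
    p,Ro=tgt(a,v,t); print(nm,t,ik(p,Ro,q0))
E
```

```text
[ 0.1538 -0.0696  0.5753  0.2717  0.0787  0.1968  0.1249]
[ 13.7 -12.7  17.2  -5.3  21.2 -29.3   9.1  16.4  17.6   0.1  23.4   7.8
  -5.1 -48.4 -13.2  12.5   0.8]
pressed 0 (array([ 34.9,  12.2, -54. ]), 'j5', np.float64(-20.7), 'res', np.float64(0.0))
pressed 0.1 (array([ 33.3,  12.8, -50.3]), 'j5', np.float64(-18.5), 'res', np.float64(0.0))
pressed 0.2 (array([ 31.8,  13.6, -46.8]), 'j5', np.float64(-19.6), 'res', np.float64(0.0))
pressed 0.35 (array([ 29.5,  15.4, -41.9]), 'j5', np.float64(-25.8), 'res', np.float64(0.0))
knob tcp 10 above bar top 0 (array([ 32. ,   9.5, -38.5]), 'j5', np.float64(-26.9), 'res', np.float64(0.0))
knob tcp 10 above bar top 0.1 (array([ 30.6,  10.5, -34.9]), 'j5', np.float64(-29.7), 'res', np.float64(0.0))
knob tcp 10 above bar top 0.2 (array([ 29.2,  11.8, -31.4]), 'j5', np.float64(-34.1), 'res', np.float64(0.0))
knob tcp 10 above bar top 0.35 (array([ 27.2,  14. , -26.3]), 'j5', np.float64(-42.0), 'res', np.float64(0.0))
grip tcp 0 (array([ 31. ,  11.9, -40.3]), 'j5', np.float64(-23.7), 'res', np.float64(0.0))
grip tcp 0.1 (array([ 29.6,  12.8, -36.6
[... 273 characters left out ...]
9.4]), 'j5', np.float64(-25.2), 'res', np.float64(0.0))
pulled 0.1 (array([ 30.1,  11.7, -35.8]), 'j5', np.float64(-27.8), 'res', np.float64(0.0))
pulled 0.2 (array([ 28.7,  12.9, -32.3]), 'j5', np.float64(-32.0), 'res', np.float64(0.0))
pulled 0.35 (array([ 26.8,  15.1, -27.2]), 'j5', np.float64(-40.1), 'res', np.float64(0.0))
approach 0 (array([ 34. ,   5.5, -34.7]), 'j5', np.float64(-33.5), 'res', np.float64(0.0))
approach 0.1 (array([ 32.4,   6.7, -31.2]), 'j5', np.float64(-36.9), 'res', np.float64(0.0))
approach 0.2 (array([ 30.9,   8.2, -27.8]), 'j5', np.float64(-41.3), 'res', np.float64(0.0))
approach 0.35 (array([ 28.8,  10.6, -23. ]), 'j5', np.float64(-48.9), 'res', np.float64(0.0))
```

```bash
cat > ik.py <<'E'
import numpy as np
from scipy.optimize import least_squares
from scipy.spatial.transform import Rotation as R
E=lambda ax,d: R.from_euler(ax,d,degrees=True).as_matrix()
D=[([-60.585,22.042,.453,0,-68.411,-14.817],[.158,-.605,.223],None),
([-60.6,18.8,18.1,0,-89.2,57.5],[.1575,-.6046,.383],[[-.999,.054,0],[.054,.999,0],[0,0,-1]]),
([28.5,9.3,5.3,0,-86,51.5],[.5259,.1038,.3823],[[-.174,-.985,0],[-.985,.174,0],[0,0,-1]]),
([30.3,9.9,-14.6,2.2,-63.3,48.5],[.5136,.103,.242],[[-.177,-.983,.052],[-.984,.177,-.01],[.001,-.053,-.999]]),
([35.2,7.8,-35.6,19.3,-36.6,30.1],[.5136,.1035,.1741],[[-.177,-.946,.273],[-.984,.170,-.048],[-.001,-.277,-.961]]),
([28.6,9.7,-52.2,57.4,-17.3,-2.7],[.5237,.0997,.1277],[[-.178,-.903,.391],[-.984,.163,-.073],[.002,-.398,-.917]])]
def fk(q,k,s4=1,s6=1):
    d,h,L1,L2,e,Lt,a,w,u=k
    A=E('z',q[0]); p=A@[a,-d,h]
    A=A@E('y',q[1]); p=p+A@[0,0,L1]
    A=A@E('y',-q[2]); p=p+A@[L2,0,e]
    A=A@E('x',s4*q[3]); p=p+A@[0,-w,0]
    A=A@E('y',-q[4]); p=p+A@[Lt,0,u]
    A=A@E('x',s6*q[5])
    # tool z = forearm x at q5=0
    return p,A
def solve(s4=1,s6=1):
    # orientation constant
    def f(k):
        return np.r_[np.concatenate([fk(q,k,s4,s6)[0]-t for q,t,_ in D])*1000,k*.3]
    return least_squares(f,[.15,.3,.4,.4,0,.25,0,0,0])
if __name__=='__main__':
  for s4 in(1,-1):
    s=solve(s4); print(s4,s.x.round(3),s.fun[:18].round(1))
    for s6 in (1,-1):
      Cs=[fk(q,s.x,s4,s6)[1].T@np.array(M) for q,_,M in D if M]
      print(s6,[ (c-Cs[0]).round(2).tolist() if i else c.round(2).tolist() for i,c in enumerate(Cs)])
E
python3 ik.py
```

```text
1 [ 0.333 -0.342  0.468  0.332  0.058 -0.218  0.259 -0.167 -0.151] [ -0.9 -11.5  19.6 -11.7   7.8  -9.3   9.6  -1.9  -8.7  12.5   6.4  11.
 -38.9  13.1  -9.1  11.3  -9.   -3.5]
1 [[[-0.0, -0.0, 1.0], [-0.91, -0.42, -0.0], [0.42, -0.91, -0.0]], [[0.0, 0.0, 0.0], [-0.07, 0.2, 0.0], [-0.2, -0.07, 0.0]], [[-0.05, 0.05, -0.0], [-0.08, 0.27, -0.04], [-0.27, -0.08, 0.05]], [[-0.28, 0.27, -0.08], [-0.05, 0.36, -0.27], [-0.44, -0.05, 0.28]], [[-0.39, 0.29, -0.13], [0.01, 0.09, -0.29], [-0.21, 0.01, 0.39]]]
-1 [[[-0.0, -0.0, 1.0], [-0.0, 1.0, 0.0], [-1.0, -0.0, -0.0]], [[0.0, 0.0, 0.0], [0.0, -0.0, -0.0], [0.0, 0.0, 0.0]], [[-0.05, 0.05, -0.0], [-0.03, -0.0, -0.05], [0.0, -0.04, -0.05]], [[-0.28, 0.27, -0.08], [-0.47, -0.2, -0.38], [0.16, -0.53, -0.1]], [[-0.39, 0.29, -0.13], [-0.87, -1.42, -0.25], [1.3, -0.86, 0.42]]]
-1 [ 0.     0.156  0.567  0.421  0.001  0.304  0.002  0.159 -0.001] [-0.2 -0.  -0.4 -0.1 -0.2  0.5 -0.  -0.  -0.2 -0.2  0.  -0.2 -0.1  0.5
  0.4  0.1 -0.2 -0.1]
1 [[[-0.0, -0.0, 1.0], [-0.91, -0.42, -0.0], [0.42, -0.91, -0.0]], [[0.0, 0.0, 0.0], [-0.07, 0.2, 0.0], [-0.2, -0.07, 0.0]], [[0.0, 0.0, 0.0], [-0.09, 0.3, 0.0], [-0.3, -0.09, 0.0]], [[0.0, -0.0, 0.0], [0.04, 0.92, 0.0], [-0.92, 0.04, -0.0]], [[0.0, 0.0, -0.0], [1.0, 1.42, 0.0], [-1.42, 1.0, 0.0]]]
-1 [[[-0.0, -0.0, 1.0], [-0.0, 1.0, 0.0], [-1.0, -0.0, -0.0]], [[0.0, 0.0, 0.0], [0.0, -0.0, -0.0], [0.0, 0.0, 0.0]], [[0.0, 0.0, 0.0], [-0.0, -0.0, -0.0], [0.0, -0.0, 0.0]], [[0.0, -0.0, 0.0], [0.0, -0.0, -0.0], [0.0, 0.0, 0.0]], [[0.0, 0.0, -0.0], [-0.0, -0.0, -0.0], [0.0, -0.0, 0.0]]]
```

That kinematic model fits to 0.5 mm (the wrist has a 159 mm lateral offset). Now I'll check joint margins for all the planned poses.

```bash
cat >> ik.py <<'E'
K=solve(-1).x; C=np.array([[0,0,1],[0,1,0],[-1,0,0.]])
LO=np.array([-179.8,-69.3,-61.27,-181.2,-171.1,-177.4]);HI=np.array([179.8,118,80.6,117.6,-9.14,177.4])
def FK(q):
    p,A=fk(q,K,-1,-1); return p,A@C
def ik(p,Ro,q0):
    def f(q):
        a,A=FK(q); return np.r_[(a-p)*1000,R.from_matrix(Ro.T@A).as_rotvec()*300]
    s=least_squares(f,np.clip(q0,LO+.1,HI-.1),bounds=(LO,HI)); return s.x,np.abs(s.fun).max()
E
python3 - <<'E'
from ik import *; from h import *
s=st()
q=s['joints']
for a,v,t,tw in [(0.117,(-.215,0,.008),.1,0),(.06,(-.215,0,.008),.1,0),(0,(-.215,0,.008),.1,0),(0,(-.215,0,.008),.2,0),(0,(-.215,0,.008),0.,0),(0,(-.215,0,.1),0.1,0),(0,(-.15,0,.1),.1,0),(0,(-.15,0,.1),0,0),(0,(-.15,0,.055),0,0),(0,(-.15,0,.03),0,0),(0,(-.15,0,.042),0,0),(0,(-.15,0,.042),0,30),(0,(-.15,0,.042),0,60),(0,(-.15,0,.042),0,85),(0,(-.15,0,.1),0,85)]:
    p,Ro=tgt(a,v,t); Ro=Ro@E('z',tw); q,e=ik(p,Ro,q); print(a,v,t,tw,q.round(1),round(e,2))
E
```

```text
5.6 q [ 28.6   9.7 -52.2  57.4 -17.3  -2.7] p [0.5237 0.0997 0.1277] F [-0.2 -0.3  0.6] M [ 0.04  1.   -0.03] g 0.009
0.117 (-0.215, 0, 0.008) 0.1 0 [ 27.3   9.6 -53.2  63.2 -16.2  -6.9] 0.0
0.06 (-0.215, 0, 0.008) 0.1 0 [ 23.6  10.9 -54.4  72.7 -13.7 -13.3] 0.0
0 (-0.215, 0, 0.008) 0.1 0 [ 18.8  12.2 -55.1  84.7 -11.4 -21.2] 0.0
0 (-0.215, 0, 0.008) 0.2 0 [ 31.5  14.1 -44.8  36.5 -20.7  15.4] 0.0
0 (-0.215, 0, 0.008) 0.0 0 [  8.8  11.8 -56.  117.6 -11.1 -44.6] 5.42
0 (-0.215, 0, 0.1) 0.1 0 [ 38.1   2.3 -48.2  39.7 -28.6   8.5] 0.0
0 (-0.15, 0, 0.1) 0.1 0 [ 34.2   5.3 -37.6  31.5 -33.2  21.4] 0.0
0 (-0.15, 0, 0.1) 0 0 [ 32.1   3.6 -45.9  50.1 -25.8   4.9] 0.0
0 (-0.15, 0, 0.055) 0 0 [ 24.7   8.1 -49.3  67.  -18.   -6.8] 0.0
0 (-0.15, 0, 0.03) 0 0 [ 18.4  10.6 -50.7  82.7 -13.8 -17.5] 0.0
0 (-0.15, 0, 0.042) 0 0 [ 21.7   9.3 -50.1  74.5 -15.8 -12. ] 0.0
0 (-0.15, 0, 0.042) 0 30 [ 21.7   9.3 -50.1  74.5 -15.8 -42. ] 0.0
0 (-0.15, 0, 0.042) 0 60 [ 21.7   9.3 -50.1  74.5 -15.8 -72. ] 0.0
0 (-0.15, 0, 0.042) 0 85 [ 21.7   9.3 -50.1  74.5 -15.8 -97. ] 0.0
0 (-0.15, 0, 0.1) 0 85 [ 32.1   3.6 -45.9  50.1 -25.8 -80.1] 0.0
```

```bash
python3 - <<'E'
from h import *
s=st(); la(s); 
for a in(.06,0): p,Ro=tgt(a,(-.215,0,.008),.2); rel(s,p,Ro,5)
E
```

```text
5.6 q [ 28.6   9.7 -52.2  57.4 -17.3  -2.7] p [0.5237 0.0997 0.1277] F [-0.2 -0.3  0.6] M [ 0.04  1.   -0.03] g 0.009
r 0.2167 lat -0.0044 ang at contact 0.117 F lid [ 0.2 -0.3  0.6]
total d(cm) [-0.45 -0.14  1.22] w [-4.9  -0.25 -0.29] | screw/5 [-0.09 -0.04  0.24] [-0.98 -0.05 -0.06]
total d(cm) [-0.45 -0.2   2.51] w [-4.9  -0.25 -0.29] | screw/5 [-0.09 -0.06  0.5 ] [-0.98 -0.05 -0.06]
```

{"op": "move_arm", "data": {"series": [[[-0.1, -0.02, 0.1, -1.6, 0, 0, -1], [-0.1, -0.02, 0.2, -1.6, 0, 0, -1], [-0.1, -0.04, 0.3, -1.6, 0, 0, -1], [0, -0.04, 0.3, 0, 0, 0, -1], [0, -0.04, 0.3, 0, 0, 0, -1], [0, 0, 0, 0, 0, 0, -1]]]}}

```text
time_s: 6.35
tcp_pos: [0.5302, 0.1035, 0.1175]
ee_rot: [[-0.177, -0.932, 0.316], [-0.984, 0.167, -0.056], [-0.0, -0.321, -0.947]]
wrist_force: [0.0, 1.6, 0.0]
gripper_width: 0.008
```

```bash
python3 - <<'E'
from h import *
s=st(); la(s)
E
```

```text
6.35 q [ 32.7  12.7 -44.1  34.2 -22.8  16.7] p [0.5302 0.1035 0.1175] F [0.  1.6 0. ] M [ 0.18  0.7  -0.01] g 0.008
r 0.2153 lat 0.0004 ang at contact 0.063 F lid [-0.2  1.6  0.2]
```

```bash
python3 - <<'E'
from h import *
from station import r
c=r.capture('scene'); cv2.imwrite('pics/s3.png',cv2.resize(c['color'][170:350,170:340],None,fx=4,fy=3.3))
E
```

```text
(no output)
```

View pics/s3.png

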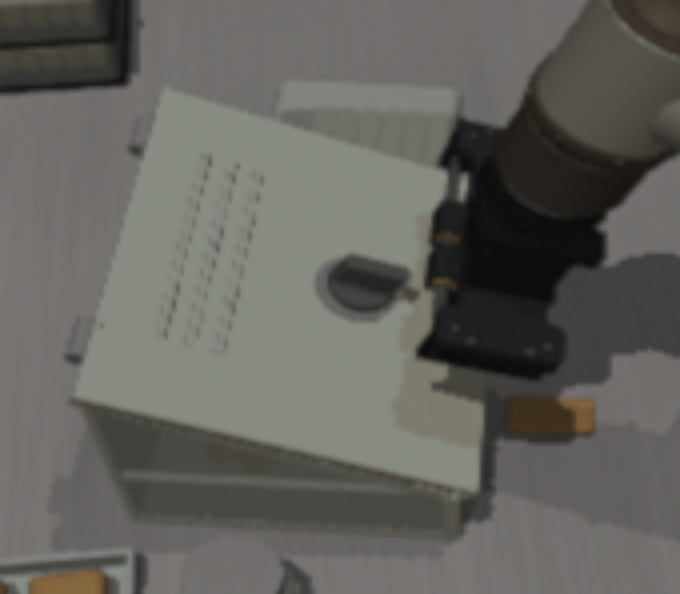

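The lid is nearly shut, about 13 mm open at the press point. I'll press into the catch in small steps.

{"op": "move_arm", "data": {"series": [[[0, -0.03, 0.3, 0, 0, 0, -1], [0, -0.03, 0.3, 0, 0, 0, -1], [0, -0.03, 0.3, 0, 0, 0, -1], [0, -0.03, 0.2, 0, 0, 0, -1], [0, 0, 0, 0, 0, 0, -1]]]}}

```text
time_s: 7.02
tcp_pos: [0.5347, 0.1024, 0.1076]
ee_rot: [[-0.177, -0.932, 0.316], [-0.984, 0.168, -0.057], [0.0, -0.321, -0.947]]
wrist_force: [-2.3, 1.1, 3.5]
gripper_width: 0.004
```

```bash
python3 - <<'E'
from h import *
s=st(); la(s)
E
```

```text
7.025 q [ 31.7  13.8 -45.   36.8 -20.9  14.7] p [0.5347 0.1024 0.1076] F [-2.3  1.1  3.5] M [0.17 0.91 0.06] g 0.004
r 0.2154 lat 0.0001 ang at contact 0.012 F lid [-0.4  0.7  4.2]
```

{"op": "move_arm", "data": {"series": [[[0, -0.02, 0.15, 0, 0, 0, -1], [0, -0.02, 0.15, 0, 0, 0, -1], [0, 0, 0, 0, 0, 0, -1]]]}}

```text
time_s: 7.4
tcp_pos: [0.5353, 0.1023, 0.107]
ee_rot: [[-0.176, -0.931, 0.318], [-0.984, 0.167, -0.057], [-0.0, -0.323, -0.946]]
wrist_force: [-19.2, 3.6, 24.3]
gripper_width: 0.007
```

```bash
python3 - <<'E'
from h import *
s=st(); la(s)
E
```

```text
7.4 q [ 31.5  13.9 -45.2  37.6 -20.6  14.1] p [0.5353 0.1023 0.107 ] F [-19.2   3.6  24.3] M [0.61 3.88 0.03] g 0.007
r 0.2152 lat 0.0001 ang at contact 0.008 F lid [-4.8  0.2 30.8]
```

{"op": "move_arm", "data": {"series": [[[0, -0.02, 0.15, 0, 0, 0, -1], [0, -0.02, 0.15, 0, 0, 0, -1], [0, 0, 0, 0, 0, 0, -1]]]}}

```text
time_s: 7.78
tcp_pos: [0.5357, 0.1021, 0.1064]
ee_rot: [[-0.175, -0.931, 0.32], [-0.984, 0.166, -0.056], [-0.001, -0.325, -0.946]]
wrist_force: [-40.1, 7.8, 44.7]
gripper_width: 0.006
```

```bash
python3 - <<'E'
from h import *
s=st(); la(s)
E
```

```text
7.775 q [ 31.3  13.9 -45.5  38.5 -20.2  13.5] p [0.5357 0.1021 0.1064] F [-40.1   7.8  44.7] M [1.24 7.31 0.03] g 0.006
r 0.215 lat 0.0 ang at contact 0.005 F lid [-13.    0.8  59.1]
```

At 59 N the position barely changes at angle ≈ 0, so the lid is hard against the rim. I'll back off, open the fingers and look.

{"op": "move_arm", "data": {"series": [[[0, 0.05, -0.6, 0, 0, 0, -1], [0, 0.1, -1.5, 0, 0, 0, 0], [0, 0.2, -2, 0, 0, 0, 1], [0, 0.3, -2, 0, 0, 0, 1], [0, 0.3, -2, 0, 0, 0, 1], [0, 0, 0, 0, 0, 0, 1]]]}}

```text
time_s: 8.52
tcp_pos: [0.5029, 0.1085, 0.1763]
ee_rot: [[-0.177, -0.932, 0.317], [-0.984, 0.168, -0.056], [-0.001, -0.322, -0.947]]
wrist_force: [-0.5, -0.0, -0.5]
gripper_width: 0.489
```

```bash
python3 - <<'E'
from h import *
from station import r
s=st(); la(s)
c=r.capture('top'); cv2.imwrite('pics/t4.png',cv2.resize(c['color'][100:260,140:340],None,fx=4,fy=3.7))
c=r.capture('scene'); cv2.imwrite('pics/s4.png',cv2.resize(c['color'][170:350,170:340],None,fx=4,fy=3.3))
c=r.capture('wrist'); cv2.imwrite('pics/w4.png',c['color'])
p,Ro=tgt(0,(-.15,0,.10),.0); rel(s,p,Ro,8)
E
```

```text
8.525 q [ 37.1   5.8 -40.2  25.2 -33.6  22.9] p [0.5029 0.1085 0.1763] F [-0.5 -0.  -0.5] M [ 0.06  0.79 -0.  ] g 0.489
r 0.226 lat 0.0007 ang at contact 0.355 F lid [-0.7 -0.1 -0.1]
total d(cm) [ 0.04 -5.5  -2.49] w [11.24 -0.04 -0.29] | screw/8 [ 0.01 -0.71 -0.25] [ 1.4  -0.   -0.04]
```

View pics/s4.png

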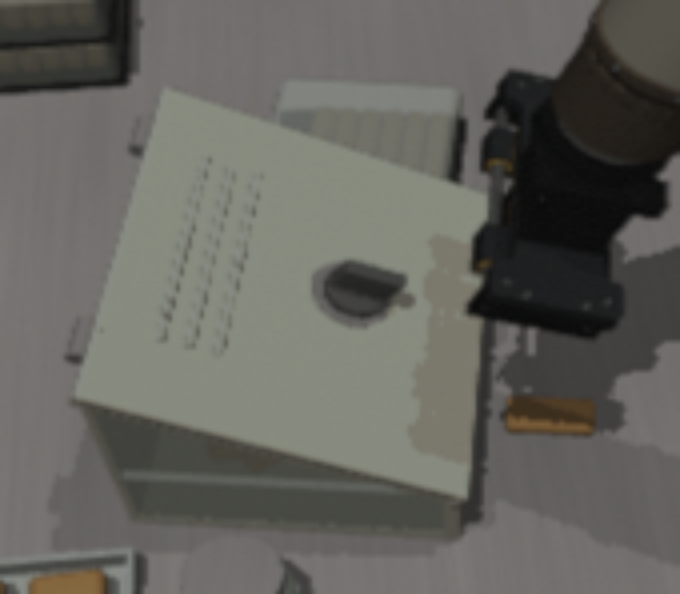

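View pics/w4.png

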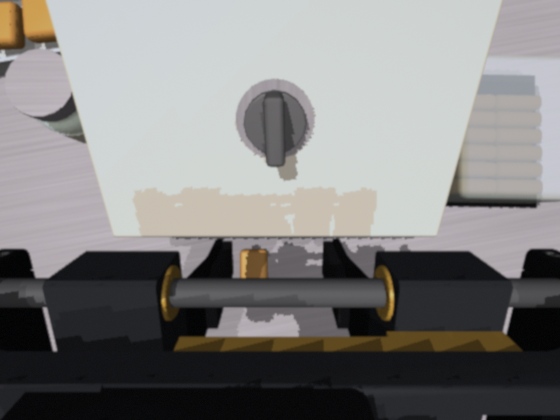

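The lid stays shut. The wrist view shows the knob bar front-to-hinge, from (273,97) to (276,165). I'll check it against the model.

```bash
cat >> h.py <<'E'
def wproj(s,c,P):
    T=np.eye(4);T[:3,:3]=s['ee_rot'];T[:3,3]=s['tcp_pos']; W=np.linalg.inv(T@c['tool_from_camera'])
    P=np.atleast_2d(P); q=(W[:3,:3]@P.T).T+W[:3,3]; return np.c_[c['fx']*q[:,0]/q[:,2]+c['cx'],c['fy']*q[:,1]/q[:,2]+c['cy']]
def L(*v,a=0): 
    h,Q=lid(P0+[a]); return h+Q@np.array(v)
E
python3 - <<'E'
from h import *
from station import r
s=r.sense(); c=r.capture('wrist'); cv2.imwrite('pics/w5.png',c['color'])
print(wproj(s,c,[L(-.15+.021,0,.045),L(-.15-.021,0,.045),L(-.15,.021,.019),L(-.15,-.021,.019),L(-.247,.136,.008),L(-.247,-.136,.008)]).round(1))
im=c['color']
z=cv2.resize(im[70:190,200:350],None,fx=5,fy=5,interpolation=2)
cv2.imwrite('pics/w5z.png',z)
E
```

```text
[[276.6  96.4]
 [276.9 167.4]
 [244.9 123.7]
 [308.4 123.3]
 [114.5 238.3]
 [439.9 236.4]]
```

View pics/w5z.png

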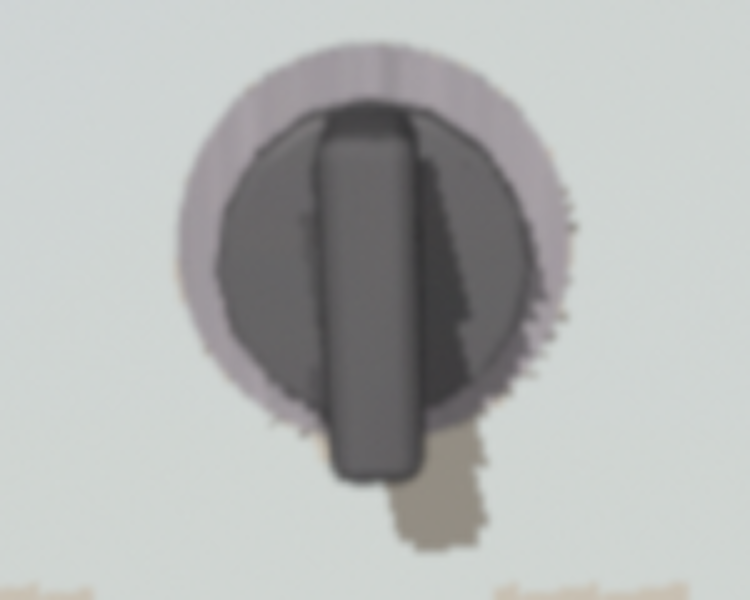

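The model agrees with the view to about 1 mm (knob about 1 mm towards lid +y). Moving to 100 mm above the knob, aligned with its axis.

{"op": "move_arm", "data": {"series": [[[0, -0.7, -0.25, 1.4, 0, 0, 1], [0, -0.7, -0.25, 1.4, 0, 0, 1], [0, -0.7, -0.25, 1.4, 0, 0, 1], [0, -0.7, -0.25, 1.4, 0, 0, 1], [0, -0.7, -0.25, 1.4, 0, 0, 1], [0, -0.7, -0.25, 1.4, 0, 0, 1], [0, -0.7, -0.25, 1.4, 0, 0, 1], [0, -0.7, -0.25, 1.4, 0, 0, 1], [0, 0, 0, 0, 0, 0, 1], [0, 0, 0, 0, 0, 0, 1]]]}}

```text
time_s: 9.98
tcp_pos: [0.5453, 0.1003, 0.2155]
ee_rot: [[-0.178, -0.854, 0.489], [-0.984, 0.154, -0.089], [0.001, -0.497, -0.868]]
wrist_force: [-0.6, -0.4, -1.2]
gripper_width: 1.001
```

```bash
python3 - <<'E'
from h import *
from station import r
s=st(); 
p,Ro=tgt(0,(-.15,.0008,.06),.0); rel(s,p,Ro,4)
c=r.capture('wrist'); cv2.imwrite('pics/w6.png',c['color'])
print(wproj(s,c,[L(-.15+.021,0,.045),L(-.15-.021,0,.045),L(-.15,.021,.019),L(-.15,-.021,.019)]).round(1))
E
```

```text
9.975 q [ 32.1   3.7 -46.1  50.2 -25.9   4.5] p [0.5453 0.1003 0.2155] F [-0.6 -0.4 -1.2] M [ 0.13  1.14 -0.03] g 1.001
total d(cm) [-0.1  -0.2   3.86] w [ 0.18 -0.2  -0.25] | screw/4 [-0.02 -0.05  0.97] [ 0.05 -0.05 -0.06]
[[277.2 194.8]
 [277.5 249.4]
 [251.2 212.2]
 [303.3 211.9]]
```

View pics/w6.png

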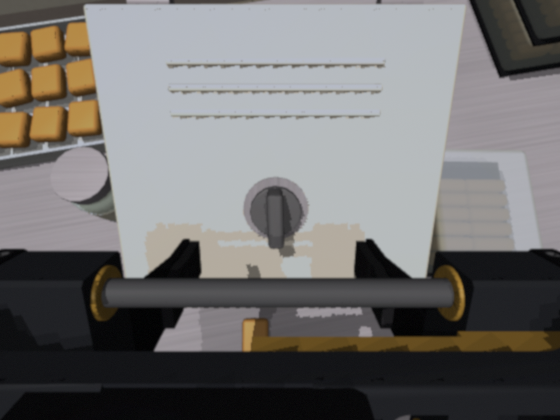

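{"op": "move_arm", "data": {"series": [[[0, -0.05, 1, 0, 0, 0, 1], [0, -0.05, 1, 0, 0, 0, 1], [-0.05, -0.05, 1, 0, 0, 0, 1], [-0.05, -0.05, 0.9, 0, 0, 0, 1], [0, 0, 1.1, 0, 0, 0, 1], [0, 0, 1.1, 0, 0, 0, 1], [0, 0, 1.0, 0, 0, 0, 1], [0, 0, 0, 0, 0, 0, 1]]]}}

```text
time_s: 11.02
tcp_pos: [0.5821, 0.0941, 0.1548]
ee_rot: [[-0.178, -0.854, 0.489], [-0.984, 0.154, -0.09], [0.001, -0.497, -0.868]]
wrist_force: [-0.8, -0.7, -0.3]
gripper_width: 0.997
```

```bash
python3 - <<'E'
from h import *
from station import r
s=st(); 
p,Ro=tgt(0,(-.15,.0008,.027),.0); rel(s,p,Ro,1)
c=r.capture('scene'); cv2.imwrite('pics/s7.png',cv2.resize(c['color'][170:350,170:340],None,fx=4,fy=3.3))
E
```

```text
11.025 q [ 18.5  11.  -50.4  82.  -14.  -17.3] p [0.5821 0.0941 0.1548] F [-0.8 -0.7 -0.3] M [ 0.05  1.12 -0.04] g 0.997
total d(cm) [-0.06  0.01  0.04] w [ 0.19 -0.23 -0.26] | screw/1 [-0.06  0.01  0.04] [ 0.19 -0.23 -0.26]
```

View pics/s7.png

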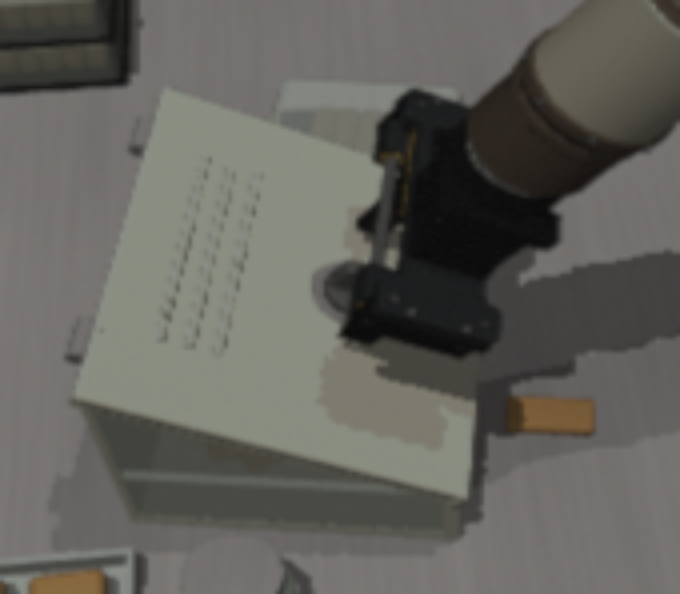

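The fingers straddle the knob as planned. I'll nudge −0.6 mm in x and close.

{"op": "move_arm", "data": {"series": [[[-0.05, 0, 0, 0, 0, 0, -1], [0, 0, 0, 0, 0, 0, -1], [0, 0, 0, 0, 0, 0, -1], [0, 0, 0, 0, 0, 0, -1], [0, 0, 0, 0, 0, 0, -1], [0, 0, 0, 0, 0, 0, -1], [0, 0, 0, 0, 0, 0, -1], [0, 0, 0, 0, 0, 0, -1], [0, 0, 0, 0, 0, 0, -1], [0, 0, 0, 0, 0, 0, -1]]]}}

```text
time_s: 12.32
tcp_pos: [0.5822, 0.0953, 0.1557]
ee_rot: [[-0.177, -0.853, 0.491], [-0.984, 0.154, -0.089], [0.0, -0.498, -0.867]]
wrist_force: [-0.7, -0.4, -0.0]
gripper_width: 0.134
```

```bash
cat >> h.py <<'E'
def kn():
    s=st(); h,Q=lid(P0+[0.]); print('TCP lid',((Q.T@(s['tcp_pos']-h))*1000).round(1),'F lid',(Q.T@s['wrist_force']).round(1),'M lid',(Q.T@s['moment']).round(2),'twist',R.from_matrix(np.c_[-Q[:,1],-Q[:,0],-Q[:,2]].T@s['ee_rot']).as_rotvec(degrees=True).round(2))
    return s
E
python3 -c "
from h import *
kn()"
```

```text
12.325 q [ 18.7  10.9 -50.4  82.  -14.1 -17.3] p [0.5822 0.0953 0.1557] F [-0.7 -0.4 -0. ] M [-0.    1.2  -0.01] g 0.134
TCP lid [-149.5    1.4   28.3] F lid [-0.6 -0.5  0.3] M lid [-0.18  1.18  0.09] twist [-0.1   0.16  0.26]
```

The gripper reads 11.7 mm, which is the bar. I'll pull out gently, well below 25 N.

{"op": "move_arm", "data": {"series": [[[0, 0, -0.2, 0, 0, 0, -1], [0, 0, -0.2, 0, 0, 0, -1], [0, 0, -0.2, 0, 0, 0, -1], [0, 0, 0, 0, 0, 0, -1]]]}}

```text
time_s: 12.82
tcp_pos: [0.5792, 0.0959, 0.1611]
ee_rot: [[-0.178, -0.853, 0.491], [-0.984, 0.154, -0.089], [0.0, -0.499, -0.867]]
wrist_force: [1.5, -1.3, -0.8]
gripper_width: 0.132
```

```bash
python3 -c "
from h import *
kn()"
```

```text
12.825 q [ 20.3  10.3 -50.1  77.9 -15.1 -14.5] p [0.5792 0.0959 0.1611] F [ 1.5 -1.3 -0.8] M [-0.26  1.06 -0.21] g 0.132
TCP lid [-149.5    1.4   34.5] F lid [ 1.1 -1.  -1.6] M lid [-0.49  1.    0.04] twist [-0.09  0.17  0.26]
```

{"op": "move_arm", "data": {"series": [[[0, 0, -0.15, 0, 0, 0, -1], [0, 0, -0.15, 0, 0, 0, -1], [0, 0, -0.15, 0, 0, 0, -1], [0, 0, 0, 0, 0, 0, -1]]]}}

```text
time_s: 13.32
tcp_pos: [0.577, 0.0963, 0.165]
ee_rot: [[-0.177, -0.853, 0.491], [-0.984, 0.154, -0.089], [0.0, -0.499, -0.867]]
wrist_force: [1.5, -1.8, -1.5]
gripper_width: 0.135
```

```bash
python3 -c "
from h import *
kn()"
```

```text
13.325 q [ 21.5   9.8 -49.9  75.  -15.8 -12.6] p [0.577  0.0963 0.165 ] F [ 1.5 -1.8 -1.5] M [-0.35  1.02 -0.2 ] g 0.135
TCP lid [-149.5    1.4   38.9] F lid [ 0.8 -1.5 -2.2] M lid [-0.55  0.95  0.09] twist [-0.09  0.16  0.25]
```

10.6 mm out at about 2–3 N. Now I'll turn clockwise (+tool z), coarse at first.

{"op": "move_arm", "data": {"series": [[[0, 0, 0, 0, 0, 5, -1], [0, 0, 0, 0, 0, 5, -1], [0, 0, 0, 0, 0, 5, -1], [0, 0, 0, 0, 0, 5, -1]]]}}

```text
time_s: 13.82
tcp_pos: [0.5769, 0.0959, 0.165]
ee_rot: [[-0.461, -0.739, 0.491], [-0.871, 0.484, -0.089], [-0.171, -0.468, -0.867]]
wrist_force: [0.3, -2.2, -1.2]
gripper_width: 0.138
```

```bash
python3 -c "
from h import *
from station import r
kn()
c=r.capture('scene'); cv2.imwrite('pics/s8.png',cv2.resize(c['color'][170:350,170:340],None,fx=4,fy=3.3))"
```

```text
13.825 q [ 21.5   9.8 -49.9  75.  -15.8 -32.8] p [0.5769 0.0959 0.165 ] F [ 0.3 -2.2 -1.2] M [-0.46  1.16 -0.3 ] g 0.138
TCP lid [-149.5    1.    39. ] F lid [-0.  -2.1 -1.4] M lid [-0.71  1.07  0.06] twist [-0.05  0.21 20.42]
```

View pics/s8.png

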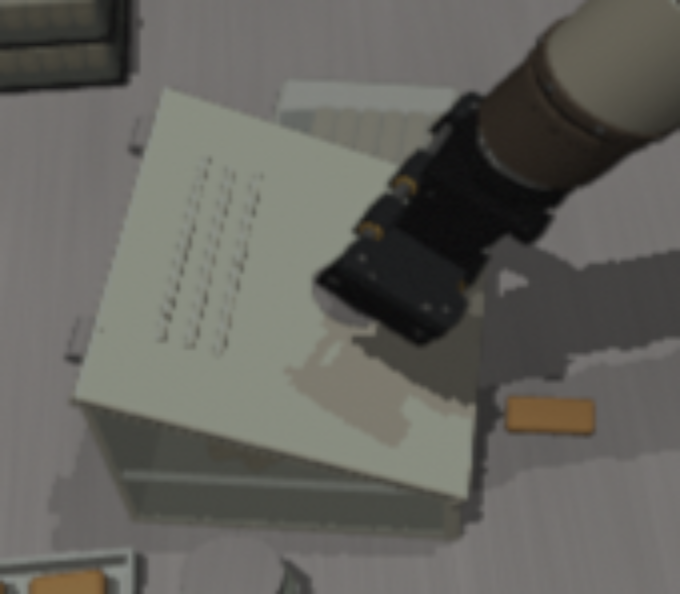

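The lid is still shut and the knob turns freely. I'll continue to about 51°, then feel for the stop.

{"op": "move_arm", "data": {"series": [[[0, 0, 0, 0, 0, 5, -1], [0, 0, 0, 0, 0, 5, -1], [0, 0, 0, 0, 0, 5, -1], [0, 0, 0, 0, 0, 5, -1], [0, 0, 0, 0, 0, 5, -1], [0, 0, 0, 0, 0, 5, -1], [0, 0, 0, 0, 0, 0, -1]]]}}

```text
time_s: 14.75
tcp_pos: [0.5765, 0.0956, 0.1647]
ee_rot: [[-0.767, -0.413, 0.49], [-0.516, 0.852, -0.09], [-0.38, -0.322, -0.867]]
wrist_force: [-3.2, -3.3, 0.9]
gripper_width: 0.136
```

```bash
python3 -c "
from h import *
kn()"
```

```text
14.75 q [ 21.5   9.8 -50.   75.  -15.8 -62.5] p [0.5765 0.0956 0.1647] F [-3.2 -3.3  0.9] M [-0.75  1.73 -0.63] g 0.136
TCP lid [-149.9    0.6   38.9] F lid [-1.8 -3.8  2.1] M lid [-1.21  1.58 -0.02] twist [ 0.    0.27 50.17]
```

{"op": "move_arm", "data": {"series": [[[0, 0, 0, 0, 0, 2, -1], [0, 0, 0, 0, 0, 2, -1], [0, 0, 0, 0, 0, 0, -1]]]}}

```text
time_s: 15.12
tcp_pos: [0.5766, 0.0955, 0.1645]
ee_rot: [[-0.795, -0.357, 0.49], [-0.454, 0.887, -0.09], [-0.402, -0.294, -0.867]]
wrist_force: [-2.9, -3.8, 1.2]
gripper_width: 0.137
```

```bash
python3 -c "
from h import *
kn()"
```

```text
15.125 q [ 21.5   9.8 -50.   75.  -15.8 -66.6] p [0.5766 0.0955 0.1645] F [-2.9 -3.8  1.2] M [-0.88  1.8  -0.72] g 0.137
TCP lid [-149.9    0.6   38.7] F lid [-1.3 -4.2  2.1] M lid [-1.38  1.63 -0.04] twist [ 0.    0.29 54.27]
```

{"op": "move_arm", "data": {"series": [[[0, 0, 0, 0, 0, 2, -1], [0, 0, 0, 0, 0, 2, -1], [0, 0, 0, 0, 0, 0, -1]]]}}

```text
time_s: 15.5
tcp_pos: [0.5765, 0.0955, 0.1645]
ee_rot: [[-0.818, -0.301, 0.49], [-0.391, 0.916, -0.09], [-0.422, -0.265, -0.867]]
wrist_force: [-3.5, -4.0, 1.4]
gripper_width: 0.135
```

```bash
python3 -c "
from h import *
kn()"
```

```text
15.5 q [ 21.5   9.8 -50.   75.  -15.8 -70.6] p [0.5765 0.0955 0.1645] F [-3.5 -4.   1.4] M [-0.89  1.8  -0.72] g 0.135
TCP lid [-150.     0.5   38.7] F lid [-1.7 -4.6  2.6] M lid [-1.39  1.62 -0.03] twist [1.000e-02 3.000e-01 5.827e+01]
```

{"op": "move_arm", "data": {"series": [[[0, 0, 0, 0, 0, 2, -1], [0, 0, 0, 0, 0, 2, -1], [0, 0, 0, 0, 0, 0, -1]]]}}

```text
time_s: 15.88
tcp_pos: [0.5765, 0.0955, 0.1644]
ee_rot: [[-0.837, -0.243, 0.49], [-0.326, 0.941, -0.09], [-0.439, -0.235, -0.867]]
wrist_force: [-3.3, -4.4, 1.7]
gripper_width: 0.134
```

```bash
python3 -c "
from h import *
kn()"
```

```text
15.875 q [ 21.5   9.8 -50.   75.  -15.8 -74.6] p [0.5765 0.0955 0.1644] F [-3.3 -4.4  1.7] M [-0.92  1.9  -0.74] g 0.134
TCP lid [-150.1    0.5   38.7] F lid [-1.4 -4.9  2.7] M lid [-1.44  1.71 -0.03] twist [1.000e-02 3.100e-01 6.227e+01]
```

{"op": "move_arm", "data": {"series": [[[0, 0, 0, 0, 0, 2, -1], [0, 0, 0, 0, 0, 0, -1]]]}}

```text
time_s: 16.12
tcp_pos: [0.5764, 0.0954, 0.1644]
ee_rot: [[-0.845, -0.214, 0.49], [-0.293, 0.952, -0.09], [-0.447, -0.22, -0.867]]
wrist_force: [-4.2, -4.3, 1.1]
gripper_width: 0.136
```

```bash
python3 -c "
from h import *
kn()"
```

```text
16.125 q [ 21.5   9.8 -50.   75.  -15.8 -76.6] p [0.5764 0.0954 0.1644] F [-4.2 -4.3  1.1] M [-0.9   1.88 -0.73] g 0.136
TCP lid [-150.1    0.4   38.6] F lid [-2.4 -5.   2.7] M lid [-1.41  1.7  -0.02] twist [2.000e-02 3.200e-01 6.427e+01]
```

{"op": "move_arm", "data": {"series": [[[0, 0, 0, 0, 0, 2, -1], [0, 0, 0, 0, 0, 2, -1], [0, 0, 0, 0, 0, 0, -1]]]}}

```text
time_s: 16.5
tcp_pos: [0.5764, 0.0954, 0.1643]
ee_rot: [[-0.858, -0.154, 0.489], [-0.226, 0.97, -0.09], [-0.461, -0.188, -0.867]]
wrist_force: [-3.3, -3.9, 2.0]
gripper_width: 0.14
```

```bash
python3 -c "
from h import *
kn()"
```

```text
16.5 q [ 21.5   9.8 -50.   75.  -15.8 -80.6] p [0.5764 0.0954 0.1643] F [-3.3 -3.9  2. ] M [-0.91  1.94 -0.67] g 0.14
TCP lid [-150.2    0.4   38.6] F lid [-1.2 -4.4  3.1] M lid [-1.41  1.76  0.03] twist [3.000e-02 3.200e-01 6.827e+01]
```

{"op": "move_arm", "data": {"series": [[[0, 0, 0, 0, 0, 2, -1], [0, 0, 0, 0, 0, 2, -1], [0, 0, 0, 0, 0, 0, -1]]]}}

```text
time_s: 16.88
tcp_pos: [0.5764, 0.0954, 0.1643]
ee_rot: [[-0.867, -0.094, 0.489], [-0.158, 0.983, -0.09], [-0.473, -0.155, -0.867]]
wrist_force: [-3.4, -4.5, 0.6]
gripper_width: 0.132
```

```bash
python3 -c "
from h import *
kn()"
```

```text
16.875 q [ 21.5   9.8 -50.   75.  -15.8 -84.6] p [0.5764 0.0954 0.1643] F [-3.4 -4.5  0.6] M [-0.9   1.96 -0.72] g 0.132
TCP lid [-150.3    0.4   38.6] F lid [-1.9 -5.   1.8] M lid [-1.41  1.77 -0.01] twist [4.000e-02 3.300e-01 7.227e+01]
```

{"op": "move_arm", "data": {"series": [[[0, 0, 0, 0, 0, 2, -1], [0, 0, 0, 0, 0, 0, -1]]]}}

```text
time_s: 17.12
tcp_pos: [0.5763, 0.0954, 0.1642]
ee_rot: [[-0.87, -0.064, 0.489], [-0.123, 0.988, -0.09], [-0.478, -0.139, -0.867]]
wrist_force: [-4.3, -4.7, 2.6]
gripper_width: 0.137
```

```bash
python3 -c "
from h import *
kn()"
```

```text
17.125 q [ 21.5   9.8 -50.   75.  -15.8 -86.6] p [0.5763 0.0954 0.1642] F [-4.3 -4.7  2.6] M [-0.86  2.01 -0.71] g 0.137
TCP lid [-150.3    0.4   38.6] F lid [-1.7 -5.4  3.9] M lid [-1.39  1.83 -0.02] twist [4.000e-02 3.400e-01 7.426e+01]
```

{"op": "move_arm", "data": {"series": [[[0, 0, 0, 0, 0, 2, -1], [0, 0, 0, 0, 0, 0, -1]]]}}

```text
time_s: 17.38
tcp_pos: [0.5763, 0.0954, 0.1642]
ee_rot: [[-0.871, -0.033, 0.489], [-0.089, 0.992, -0.09], [-0.482, -0.122, -0.867]]
wrist_force: [-3.5, -4.4, 0.2]
gripper_width: 0.136
```

```bash
python3 -c "
from h import *
kn()"
```

```text
17.375 q [ 21.5   9.8 -50.   75.  -15.8 -88.6] p [0.5763 0.0954 0.1642] F [-3.5 -4.4  0.2] M [-0.83  2.03 -0.74] g 0.136
TCP lid [-150.3    0.4   38.6] F lid [-2.2 -4.9  1.5] M lid [-1.38  1.85 -0.06] twist [5.000e-02 3.400e-01 7.627e+01]
```

{"op": "move_arm", "data": {"series": [[[0, 0, 0, 0, 0, 2, -1], [0, 0, 0, 0, 0, 0, -1]]]}}

```text
time_s: 17.62
tcp_pos: [0.5763, 0.0954, 0.1642]
ee_rot: [[-0.872, -0.003, 0.489], [-0.054, 0.994, -0.09], [-0.486, -0.105, -0.867]]
wrist_force: [-4.4, -4.7, 0.6]
gripper_width: 0.135
```

```bash
python3 -c "
from h import *
kn()"
```

```text
17.625 q [ 21.5   9.8 -50.   75.  -15.8 -90.6] p [0.5763 0.0954 0.1642] F [-4.4 -4.7  0.6] M [-0.91  2.   -0.68] g 0.135
TCP lid [-150.4    0.4   38.5] F lid [-2.7 -5.4  2.3] M lid [-1.42  1.82  0.04] twist [5.000e-02 3.400e-01 7.825e+01]
```

{"op": "move_arm", "data": {"series": [[[0, 0, 0, 0, 0, 2, -1], [0, 0, 0, 0, 0, 0, -1]]]}}

```text
time_s: 17.88
tcp_pos: [0.5762, 0.0954, 0.1642]
ee_rot: [[-0.872, 0.026, 0.489], [-0.021, 0.996, -0.091], [-0.49, -0.089, -0.867]]
wrist_force: [-3.2, -4.7, 1.0]
gripper_width: 0.14
```

```bash
python3 -c "
from h import *
kn()"
```

```text
17.875 q [ 21.5   9.8 -50.   75.  -15.8 -92.5] p [0.5762 0.0954 0.1642] F [-3.2 -4.7  1. ] M [-1.16  1.99 -0.46] g 0.14
TCP lid [-150.4    0.4   38.5] F lid [-1.5 -5.2  2.1] M lid [-1.51  1.77  0.35] twist [7.000e-02 3.500e-01 8.017e+01]
```

The stop is felt: the axial moment jumped to 0.35 N·m at 80.2°, with contact at about 79.3°. I'll back off to about 76°.

{"op": "move_arm", "data": {"series": [[[0, 0, 0, 0, 0, -2, -1], [0, 0, 0, 0, 0, -2, -1], [0, 0, 0, 0, 0, 0, -1]]]}}

```text
time_s: 18.25
tcp_pos: [0.5763, 0.0954, 0.1642]
ee_rot: [[-0.871, -0.034, 0.489], [-0.089, 0.992, -0.09], [-0.482, -0.122, -0.867]]
wrist_force: [-3.8, -4.5, 0.9]
gripper_width: 0.135
```

```bash
python3 -c "
from h import *
kn()"
```

```text
18.25 q [ 21.5   9.8 -50.   75.  -15.8 -88.6] p [0.5763 0.0954 0.1642] F [-3.8 -4.5  0.9] M [-0.89  1.96 -0.76] g 0.135
TCP lid [-150.4    0.4   38.5] F lid [-2.1 -5.   2.3] M lid [-1.43  1.77 -0.05] twist [4.000e-02 3.400e-01 7.624e+01]
```

{"op": "move_arm", "data": {"series": [[[0, 0, 0.15, 0, 0, 0, -1], [0, 0, 0.15, 0, 0, 0, -1], [0, 0, 0.15, 0, 0, 0, -1], [0, 0, 0, 0, 0, 0, -1]]]}}

```text
time_s: 18.75
tcp_pos: [0.5786, 0.095, 0.1602]
ee_rot: [[-0.872, -0.034, 0.489], [-0.089, 0.992, -0.09], [-0.482, -0.122, -0.868]]
wrist_force: [-3.6, -4.5, -0.1]
gripper_width: 0.134
```

```bash
python3 -c "
from h import *
kn()"
```

```text
18.75 q [ 20.3  10.3 -50.2  77.9 -15.1 -90.5] p [0.5786 0.095  0.1602] F [-3.6 -4.5 -0.1] M [-0.86  1.85 -0.66] g 0.134
TCP lid [-150.3    0.4   33.9] F lid [-2.5 -5.1  1.3] M lid [-1.34  1.68  0.01] twist [3.000e-02 3.400e-01 7.625e+01]
```

The knob is past 7 mm with almost no force, so the pin is in the slot. I'll push it home.

{"op": "move_arm", "data": {"series": [[[0, 0, 0.15, 0, 0, 0, -1], [0, 0, 0.15, 0, 0, 0, -1], [0, 0, 0.15, 0, 0, 0, -1], [0, 0, 0.1, 0, 0, 0, -1], [0, 0, 0, 0, 0, 0, -1]]]}}

```text
time_s: 19.38
tcp_pos: [0.5813, 0.0945, 0.1554]
ee_rot: [[-0.872, -0.034, 0.489], [-0.089, 0.992, -0.09], [-0.482, -0.122, -0.867]]
wrist_force: [-2.3, -4.6, -0.6]
gripper_width: 0.135
```

```bash
python3 -c "
from h import *
kn()"
```

```text
19.375 q [ 18.8  10.9 -50.4  81.6 -14.2 -93.1] p [0.5813 0.0945 0.1554] F [-2.3 -4.6 -0.6] M [-0.9   1.89 -0.71] g 0.135
TCP lid [-150.4    0.3   28.4] F lid [-1.6 -4.9  0.2] M lid [-1.41  1.71 -0.01] twist [4.000e-02 3.400e-01 7.625e+01]
```

{"op": "move_arm", "data": {"series": [[[0, 0, 0.1, 0, 0, 0, -1], [0, 0, 0, 0, 0, 0, -1]]]}}

```text
time_s: 19.62
tcp_pos: [0.5815, 0.0945, 0.1552]
ee_rot: [[-0.871, -0.034, 0.49], [-0.089, 0.992, -0.09], [-0.483, -0.122, -0.867]]
wrist_force: [-7.9, -4.2, 5.3]
gripper_width: 0.135
```

```bash
python3 -c "
from h import *
kn()"
```

```text
19.625 q [ 18.5  10.9 -50.5  82.3 -14.1 -93.5] p [0.5815 0.0945 0.1552] F [-7.9 -4.2  5.3] M [-1.1   2.56 -0.77] g 0.135
TCP lid [-150.3    0.4   28.1] F lid [-3.4 -5.5  8.1] M lid [-1.7   2.33  0.1 ] twist [6.000e-02 2.800e-01 7.624e+01]
```

Home: force rises to 8 N at 28.1 mm, against 28.3 at the grasp. One more small press, then release and withdraw along the axis.

{"op": "move_arm", "data": {"series": [[[0, 0, 0.1, 0, 0, 0, -1], [0, 0, 0, 0, 0, 0, -1], [0, 0, -0.1, 0, 0, 0, -1], [0, 0, 0, 0, 0, 0, 1], [0, 0, 0, 0, 0, 0, 1], [0, 0, 0, 0, 0, 0, 1], [0, 0, 0, 0, 0, 0, 1], [0, 0, 0, 0, 0, 0, 1], [0, 0, 0, 0, 0, 0, 1]]]}}

```text
time_s: 20.75
tcp_pos: [0.5826, 0.0955, 0.1553]
ee_rot: [[-0.871, -0.035, 0.491], [-0.089, 0.992, -0.088], [-0.484, -0.121, -0.867]]
wrist_force: [-0.7, 0.3, -0.3]
gripper_width: 0.732
```

```bash
python3 -c "
from h import *
kn()"
```

```text
20.75 q [ 18.5  11.  -50.4  82.4 -14.  -93.6] p [0.5826 0.0955 0.1553] F [-0.7  0.3 -0.3] M [ 0.16  1.13 -0.07] g 0.732
TCP lid [-149.5    1.6   27.8] F lid [-0.8  0.2  0.1] M lid [-0.06  1.14 -0.04] twist [ 0.    0.18 76.25]
```

{"op": "move_arm", "data": {"series": [[[0, 0, -1, 0, 0, 0, 1], [0, 0, -1, 0, 0, 0, 1], [0, 0, -1.5, 0, 0, 0, 1], [0, 0, -2, 0, 0, 0, 1], [0, 0, -2, 0, 0, 0, 1], [0, 0, -2, 0, 0, 0, 1], [0, 0, 0, 0, 0, 0, 1], [0, 0, 0, 0, 0, 0, 1]]]}}

```text
time_s: 21.75
tcp_pos: [0.5357, 0.1036, 0.2369]
ee_rot: [[-0.871, -0.035, 0.49], [-0.089, 0.992, -0.089], [-0.483, -0.121, -0.867]]
wrist_force: [-1.0, -0.6, 0.1]
gripper_width: 1.001
```

```bash
python3 - <<'E'
from h import *
from station import r
s=kn()
c=r.capture('wrist'); cv2.imwrite('pics/w9.png',c['color'])
for z in (0,.004,.007):
  print(z,wproj(s,c,[L(-.15,0,.045+z),L(-.15+.021*np.cos(1.33),-.021*np.sin(1.33),.045+z),L(-.15-.021*np.cos(1.33),.021*np.sin(1.33),.045+z)]).round(1).tolist())
print(wproj(s,c,[L(-.15,.021,.019),L(-.15,-.021,.019),L(-.15+.021,0,.019)]).round(1))
c=r.capture('scene'); cv2.imwrite('pics/s9.png',cv2.resize(c['color'][170:350,170:340],None,fx=4,fy=3.3))
c=r.capture('top'); cv2.imwrite('pics/t9.png',c['color'])
E
```

```text
21.75 q [ 34.9   1.6 -44.   44.8 -30.1 -67.7] p [0.5357 0.1036 0.2369] F [-1.  -0.6  0.1] M [ 0.22  1.15 -0.  ] g 1.001
TCP lid [-149.8    1.5  122.2] F lid [-0.7 -0.7  0.5] M lid [ 0.01  1.17 -0.01] twist [-0.    0.25 76.24]
0 [[278.8, 212.8], [278.8, 187.1], [278.8, 237.3]]
0.004 [[278.8, 214.3], [278.8, 188.3], [278.8, 239.2]]
0.007 [[278.8, 215.5], [278.8, 189.2], [278.8, 240.6]]
[[273.  225.8]
 [284.4 181.1]
 [255.3 198.4]]
```

View pics/w9.png

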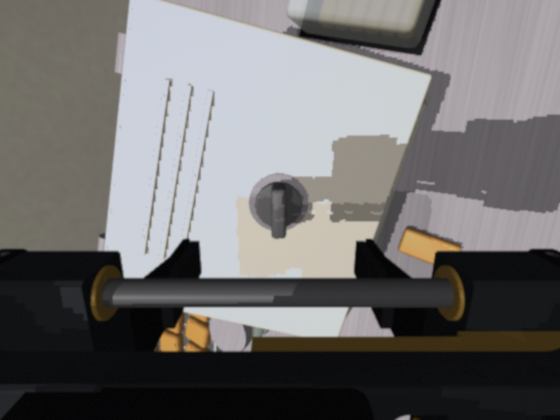

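View pics/s9.png

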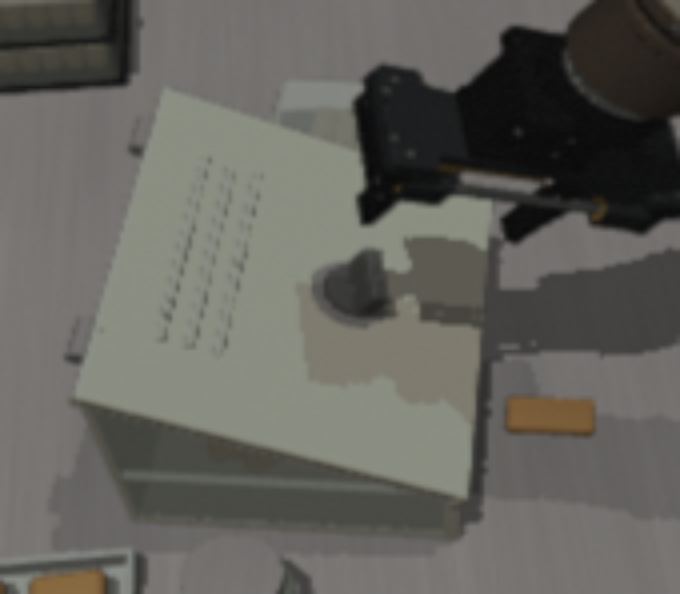

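The knob bar now lies across the lid; its near end at (278,238) matches the fully-home prediction (237.3). The lid is shut, the shortbread and clamshell are where they were, and the gripper is clear. Handing in.

```bash
python3 -c "
from station import r
print(r.finish_job())"
```

```text
the job is handed in; nothing more can be done
None
```

The bin is shut and locked as far as my checks show, and the job is handed in at about 22 s of the 64 s allowed. No verdict is reported.

- **Lid:** I swung it down with closed fingertips from about 0.69 rad and pressed until it was hard against the rim. That press reached about 59 N at the fingertips, more than the catch needed. The lid stayed shut in every picture taken afterwards.
- **Knob:** I gripped the bar (reading 11.7 mm), pulled it about 10.6 mm at about 2–3 N, and turned it clockwise. The stop showed as a 0.35 N·m moment at about 80°. I backed off to 76° (1.33 rad) and pushed it in. It went past the 7 mm plate height with almost no force, and firm resistance came at the starting height.
- **Last checks:** After letting go, the bar's near end in the wrist picture was at row 238, against 237.3 predicted for fully home. Two millimetres out would shift that by only about 1 px, so the force and height at the push are the better evidence. The lid was shut, the gripper open and about 77 mm clear of the knob. The bystanders in view had not visibly moved; I saved a final top picture but did not view it, so the rest rest on never having been approached.
- **Disagreements:** The knob sat about 1 mm to one side of my fitted position. My first two arm models fitted badly; the corrected one fits to 0.5 mm.

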